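# Level the glue-up board

### The arm

A 6-joint arm with a two-finger parallel gripper is mounted at the origin on the work surface. World frame = base frame: x ahead of the robot, y to its left, z up, the work surface at z = 0. Lengths are in m, angles in rad, forces in N, time in s.
With the tool pointing down it reaches from about 0.375 to 0.9 m from the base axis. Payload 3.1 kg.
Tool frame: the origin (TCP) lies on the front face of the gripper's body, between the roots of the fingers; the fingertips stand 70 mm ahead of it and the grasp point (between the pads) lies 51 mm ahead of it; z points along the fingers, y is the line along which they close (so a half turn about z gives the same grasp; the last joint's range is limited). The gripper opens to 87 mm and grips with 3 to 60 N. Pads are 19 mm wide; open, the fingers measure 117 mm over their backs; the gripper's body (75 mm by 190 mm) begins 51 mm behind the grasp point.
Start: joints at [-1.28, 0.527, 1.433, -0, 1.181, -0.178], TCP at [0.282, -0.558, 0.292] pointing down, gripper open.
Joint ranges: [-3.08, 3.08], [-0.75, 2.2], [0.22, 2.44], [-1.43, 4.57], [0, 2.65], [-2.85, 2.85]. Speed limits (rad/s): [2.79, 2.79, 3.14, 3.14, 3.14, 3.14].

### API

Orientations are given as a unit quaternion [x, y, z, w].
In Python, from rig import robot, cams, ticket gives the robot as it stands. The module is installed in compiled form; this text tells all that it offers.
- The arm moves only by the shell command python3 -m crank 'ROWS' [FORCE]. ROWS is JSON, a list of rows, each a list of 7 numbers: the shift along the tool's x, y, z in cm, then the turn, a rotation vector about the tool's x, y, z in rad, then the closure, from 0 (fully open) to 1 (shut). A call has 1 to 5 rows; each row shifts and turns the commanded pose from where the row before left it, along the tool's axes as they then stand; what a row does not reach is not made up. A row lasts 1/8 s, in which the tool goes at most 62.5 mm and 10.7 degrees, less where a joint would pass 70% of its speed; a pose out of reach is approached as far as the arm can. A call is refused whole if a number of a shift passes 6.25 or a number of a turn 0.188, either way. A call with a gripper value outside its range is refused whole. The fingers move at their own pace and stop on an object; FORCE is the grip in N (left out, the last holds). Time passes only in rows, so rows that do not move let the fingers close. It gives the time, the measured TCP pose, the force, the opening and the grip force at its end, in the units of the state.
- robot.get_obs(): the state, without advancing time (a new reading comes with each control period).
- cams.camera(name): name is "scene" or "top"; returns the picture (480x640x3 uint8, red, green, blue); there is no depth.
- cams.camera_info(name): a dict with "intrinsics" (3x3 intrinsics, pixels), "pose" (4x4, takes a point from camera to world coordinates). Camera axes: x right, y down, z forward; pixel columns grow to the right and rows downward; lengths in m; the calibration is good to about 2 mm. A picture is of the moment at which its call begins. camera_info takes no time and is no camera call.
- ticket.hand_in(): hands the job in; it is judged then, once.
The state is a dict: "time": time; "q": joint angles; "joint_velocities": joint speeds; "joint_torque": joint torques, N m; "position": TCP position; "tool_rot": TCP orientation; "ft_force": force on the tool from outside, world axes, zero at the start; "moment": the same for the moment, N m; "grip_width": finger opening in m; "grip_force": force on a finger pad.
Only numpy, scipy, OpenCV 4.12 (cv2) and the standard library are available. Lean on these libraries where they do the work, as an engineer would, in place of code of your own. Each camera call takes 0.05 s, during which the arm holds its last target. There are 200 camera calls.

### The job

Lift the loose plywood lid off the glue-up box by its knob and set it down flat on the bare table beside the box, without dropping it. Then press the steel levelling screw at the front of the box down so that its foot stands on its pad, and keeping it pressed, turn it until the bubble of the spirit level inside the box lies between its two lines. The job ends holding: finish with the gripper still on the screw's knob, pressing it down gently, with the bubble centred; leave the cup, dowel jar, phone and wooden panel where they are.

Things in the scene. Friction and masses are not known exactly. Their poses are not given: they have to be found in the camera images.
- box: Fixed square plywood box, 134 mm by 134 mm outside, walls 8 mm, rim 68 mm above the table. Origin: on the table under the middle of the square; z up; its front faces along its own -x. A wooden board runs out through a slot in the front wall; an 8 mm base plate lies under it. The box is closed at the start by the loose lid.
- board: Wooden board, 84 mm wide, 8 mm thick, pivoted in the box; origin on the pivot (along the box's y), 34 mm above the box's origin. It reaches 165 mm towards -x, with the screw at 140 mm. A spring lifts the screw end: left alone it rests tilted 0.05 rad, screw end 7 mm high. About 5 N down on the knob lowers it until the foot meets the pad, 9 to 12 mm down; more force loads the foot.
- level (a point): Middle of the glass of the spirit level, which is fixed on the board over the pivot, in the middle of the box, hidden by the lid at first. Aluminium body 100 mm long (along the box's x), 30 mm wide; greenish glass, its top 24 mm above the board's middle plane, with two black lines 30 mm apart (inner edges) and a white bubble.
- bubble (a joint): Position (m) of the 20 mm bubble along the level: 0 = midway between the lines, within +-0.005 it lies between them; positive = away from the screw; negative = towards it; stops at +-0.028. It goes to the higher end, 0.8 m per rad of tilt; while the foot is pressed, 1 rad of clockwise screw turn moves it 0.018 m towards the screw. Settles in 1 to 1.5 s. Board left alone: -0.028.
- lid_grip (a point): Centre of the lid's wooden knob: round head 32 mm in diameter, 20 mm high, on a 16 mm high stem; point half-way up the head, 26 mm above the lid's plate. It is 38 mm above the table when the lid stands on the table, 100 mm when it is on the box. z: the lid's upward normal.
- lid: The loose lid: plywood plate 138 mm square, 6 mm thick, about 0.2 kg, with a 6 mm deep lip beneath that sits with 3 mm play inside the box's walls. Origin at the centre of the underside of the lip, 38 mm below lid_grip; z up.
- knob_grip (a point): Centre of the levelling screw's round knurled steel knob, 38 mm in diameter, 32 mm high, axis upright. The point is 140 mm in front of the box's origin (along the box's -x), about 66 mm above the table when the board is level, 73 mm when it is left alone. The knob's underside is 12 mm above the board; its axis is 73 mm from the box's front wall.
- screw: The levelling screw with its knob; origin on its axis, 28 mm below knob_grip. Clockwise (from above) drives the foot out 3.2 mm per rad and so, while pressed, raises the screw end of the board; anticlockwise lowers it. At the start the foot is too short: it needs 0.5 to 1.6 rad of clockwise turn. Stops allow at least 2 rad clockwise. Friction keeps it where it is left.
- foot: The screw's steel foot, 16 mm thick, under the board; origin at the board's underside on the screw axis.
- pad: Fixed rubber pad, 32 mm in diameter, 4 mm thick, on the box's base plate under the foot; origin at its underside.
- cup: Bystander: dark paper coffee cup with white lid, 84 mm wide, 122 mm high; origin at its underside.
- dowels: Bystander: white jar with wooden dowels, 72 mm wide, about 157 mm high; origin at its underside.
- phone: Bystander: phone lying flat, 138 x 67 x 8 mm; origin at its underside.
- panel: Bystander: flat five-sided cut-out wooden panel, 150 mm across, 5 mm thick; origin at its underside.
Not all that is in view belongs to the job. Leave any purple, red or yellow look-alike of the lid alone.

How it is judged:
On the way, in this order (a step that is already met when the one before it is completed fails the run):
1. the lid is lifted clear of the box, held by the fingers (height (world z) of lid_grip above 0.115 m and contact force between lid and the fingers above 0.5 N and contact force between lid and box below 0.05 N), for 0.1 s.
2. the lid stands flat on the table beside the box, let go and at rest (height (world z) of lid_grip below 0.044 m and angle between lid_grip's own z axis and vertical below 0.08 rad and contact force between lid and box below 0.05 N and contact force between lid and the fingers below 0.05 N and linear speed of lid below 0.02 m/s), for 0.2 s.
3. the screw is pressed down by the gripper so that its foot bears on the pad (over 2 N) while the bubble is still off centre towards the rear (contact force between foot and pad above 2 N and contact force between screw and the fingers above 1 N and value of joint bubble above 0.006 m), for 0.1 s.
At the end, for the whole second after the job is handed in: The bubble stays within 5 mm of the centre (between its lines) while the fingers are on the screw's knob (over 1 N) and keep its foot pressed on the pad with over 2 N; the lid stands flat (within 0.08 rad) and still on the table, off the box and let go (all of step 2 and value of joint bubble between -0.005 and 0.005 m and contact force between foot and pad above 2 N and contact force between screw and the fingers above 1 N); the arm keeps its last pose, push and grip.
It fails at once if the lid is dropped or knocked flying (faster than 0.7 m/s while not in the fingers) (linear speed of lid above 0.7 m/s and contact force between lid and the fingers below 0.05 N).
It fails at once if the foot is pressed on its pad with more than 45 N (contact force between foot and pad above 45 N).
It fails at once if a bystander is moved by more than 30 mm (distance of any of cup, dowels, phone, panel from where it was at the start of the episode above 0.03 m).
It also fails if it takes over 54 s, if anything falls off the work surface, if the arm or the gripper's body presses on something with over 40 N, if the wrist force passes 120 N, or if a joint passes its speed limit or range.

## Working session

There is one attempt and no reset: what is moved stays moved. The work goes in short steps, Python scripts to look and compute and a shell command to move; the robot and the scene stay as the last step left them, time stands still between calls to the robot, and variables do not carry over. Pictures are saved under pics/ and viewed, at most 10 in all, crops included, and the job is handed in when it is done.

```bash
mkdir -p pics
python3 - <<'E'
from rig import robot,cams
import cv2,numpy as np
np.set_printoptions(precision=4,suppress=True)
for n in("scene","top"):
    cv2.imwrite(f"pics/{n}0.png",cams.camera(n)[:,:,::-1]); i=cams.camera_info(n); print(n,i["intrinsics"],i["pose"])
print(robot.get_obs())
E
```

```text
scene [[544.0571   0.     326.23  ]
 [  0.     544.0571 238.0211]
 [  0.       0.       1.    ]] [[ 0.3474  0.7713 -0.5333  1.0965]
 [ 0.9377 -0.2864  0.1967 -0.1798]
 [-0.001  -0.5684 -0.8227  0.9851]
 [ 0.      0.      0.      1.    ]]
top [[570.7033   0.     322.0135]
 [  0.     570.7033 243.6777]
 [  0.       0.       1.    ]] [[ 0.0206 -0.9942  0.1058  0.3616]
 [-0.9997 -0.0192  0.0141  0.0261]
 [-0.012  -0.106  -0.9943  1.5443]
 [ 0.      0.      0.      1.    ]]
{'time': 0.1, 'q': array([-1.2805,  0.5284,  1.4338,  0.    ,  1.1814, -0.1785]), 'joint_velocities': array([-0.0009, -0.0026, -0.0042, -0.0011,  0.0001,  0.002 ]), 'joint_torque': array([ -0.0009, -44.0988, -17.7149,   0.0634,   0.0534,  -0.0001]), 'position': array([ 0.2822, -0.5571,  0.2914]), 'tool_rot': array([ 0.9727,  0.2322, -0.0001, -0.001 ]), 'ft_force': array([-0.4087, -0.4683,  0.1102]), 'moment': array([-0.049 , -0.0126,  0.0354]), 'grip_force': 0.0, 'grip_width': 0.0866239115320839}
```

View pics/scene0.png

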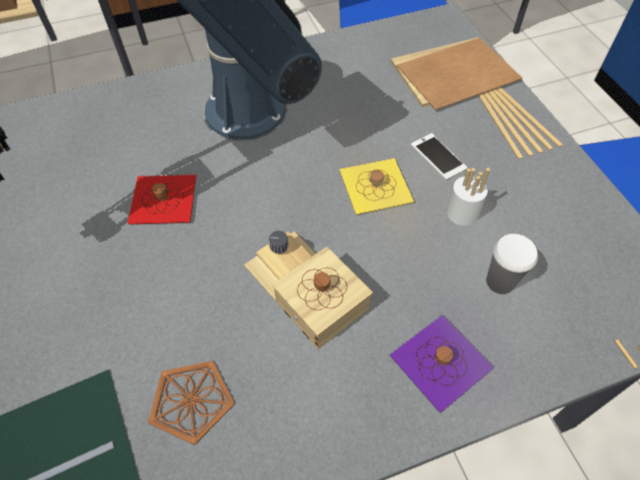

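View pics/top0.png

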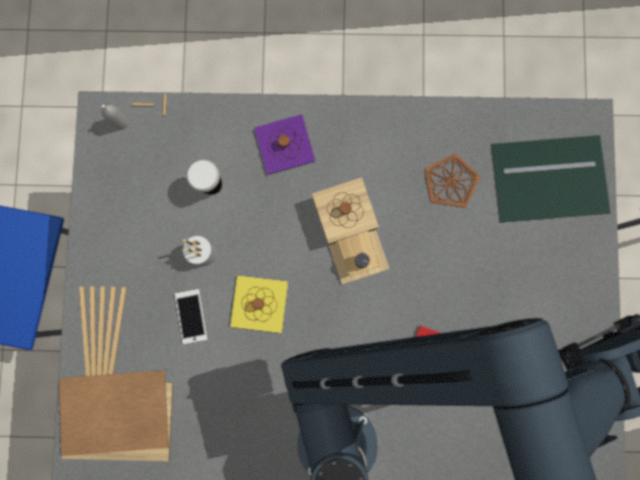

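The scene view shows the plywood lid's knob at (322,282), the steel knob at (279,241), and free table to the left of the board. The top view shows the lid knob at (345,208) and the screw knob at (362,261). The bare table to its right, around (450,260), lies between the panel and the red look-alike.

```bash
cat > h.py <<'E'
from rig import robot,cams
import cv2,numpy as np
from scipy.spatial.transform import Rotation as R
np.set_printoptions(precision=4,suppress=True)
def ray(n,u,v):
    i=cams.camera_info(n);P=i["pose"];d=P[:3,:3]@np.linalg.inv(i["intrinsics"])@[u,v,1];return P[:3,3],d/np.linalg.norm(d)
def onz(n,u,v,z):
    o,d=ray(n,u,v);return o+d*(z-o[2])/d[2]
def tri(a,b):
    A=[];B=[]
    M=np.zeros((3,3));r=np.zeros(3)
    for n,(u,v) in (("scene",a),("top",b)):
        o,d=ray(n,u,v);Q=np.eye(3)-np.outer(d,d);M+=Q;r+=Q@o
    return np.linalg.solve(M,r)
def proj(n,p):
    i=cams.camera_info(n);P=i["pose"];c=i["intrinsics"]@(P[:3,:3].T@(np.array(p)-P[:3,3]));return c[:2]/c[2]
E
python3 - <<'E'
from h import *
S=cv2.imread("pics/scene0.png");T=cv2.imread("pics/top0.png")
def blob(img,box,lo,hi):
    x0,y0,x1,y1=box;h=cv2.cvtColor(img[y0:y1,x0:x1],cv2.COLOR_BGR2HSV);m=cv2.inRange(h,lo,hi)
    n,l,s,c=cv2.connectedComponentsWithStats(m);k=1+np.argmax(s[1:,4]);return c[k]+[x0,y0],s[k]+np.array([x0,y0,0,0,0])
br=((0,110,40),(14,255,190));st=((0,0,0),(180,110,125))
ls,lt=blob(S,(305,265,340,300),*br),blob(T,(330,195,360,222),*br)
ks,kt=blob(S,(265,226,293,255),*st),blob(T,(350,249,374,272),*st)
print(ls,lt,ks,kt,sep="\n")
print("lid",tri(ls[0],lt[0]),"knob",tri(ks[0],kt[0]))
print(onz("top",*lt[0],.105),onz("top",*kt[0],.085),onz("scene",*ls[0],.1),onz("scene",*ks[0],.075))
# lid top polygon: wood color
h=cv2.cvtColor(T[170:295,300:400],cv2.COLOR_BGR2HSV);m=cv2.inRange(h,(8,50,110),(30,255,255))
c=max(cv2.findContours(m,0,2)[0],key=cv2.contourArea)
print("corners",(cv2.approxPolyDP(c,4,True)[:,0]+[300,170]).tolist(),cv2.minAreaRect(c))
for p in((452,181),(428,330),(450,255),(260,304)):print(p,onz("top",*p,0))
w=cv2.resize(np.hstack([S[215:355,235:385],T[165:305,300:400]]),None,fx=3,fy=3,interpolation=2);cv2.imwrite("pics/crop.png",w)
E
```

```text
(array([321.5887, 280.9524]), array([314, 272,  16,  19, 231]))
(array([344.8224, 207.6916]), array([339, 202,  12,  12, 107]))
(array([278.6356, 241.8927]), array([269, 231,  20,  23, 354]))
(array([360.6614, 260.6878]), array([353, 253,  16,  16, 189]))
lid [ 0.6096 -0.0098  0.0967] knob [ 0.4763 -0.0543  0.0665]
[ 0.6082 -0.0098  0.105 ] [ 0.4749 -0.0531  0.085 ] [ 0.6114 -0.0103  0.1   ] [ 0.4819 -0.0558  0.075 ]
corners [[361, 178], [312, 194], [326, 239], [335, 242], [329, 247], [341, 283], [388, 268]] ((51.29999923706055, 60.39999771118164), (95.81700897216797, 54.074947357177734), 71.56504821777344)
(452, 181) [ 0.7058 -0.3053  0.    ]
(428, 330) [ 0.2994 -0.24    0.    ]
(450, 255) [ 0.5017 -0.2992  0.    ]
(260, 304) [0.3592 0.2117 0.    ]
```

View pics/crop.png

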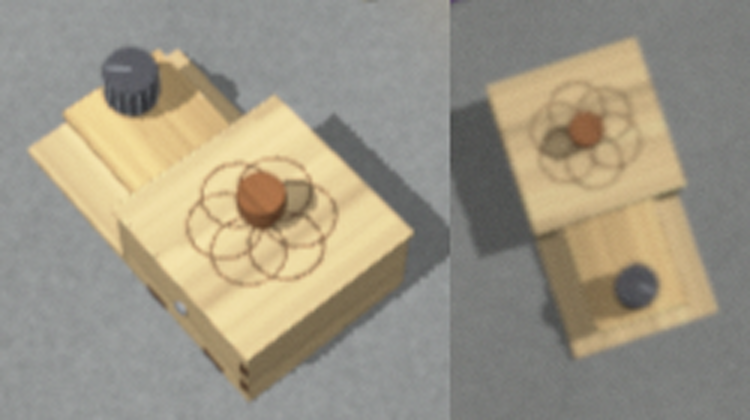

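The points agree with the given sizes: the lid knob is at about (0.610, -0.010) and the screw at about (0.477, -0.0545). They are 140 mm apart, and the box is yawed 18.4°. I'm moving now.

```bash
cat > go.py <<'E'
import sys
from h import *
o=robot.get_obs();t=np.array([float(a) for a in sys.argv[1:4]])
r=R.from_quat(o["tool_rot"]);x=r.as_matrix()[:,0]
print("t",round(o["time"],2),"pos",o["position"],"shift cm",r.inv().apply(t-o["position"])*100,"yaw",np.arctan2(x[1],x[0]),"tilt",np.arccos(-r.as_matrix()[2,2]),"q6",o["q"][5],"F",o["ft_force"],o["grip_width"],o["grip_force"])
E
python3 -m crank '[[4.9,-3.1,0,0,0,0,0],[4.9,-3.1,0,0,0,0,0],[4.9,-3.1,0,0,0,0,0],[4.9,-3.1,0,0,0,0,0],[4.9,-3.1,0,0,0,0,0]]' 15
python3 -m crank '[[4.9,-3.1,0,0,0,0,0],[4.9,-3.1,0,0,0,0,0],[4.9,-3.1,0,0,0,0,0],[4.9,-3.1,0,0,0,0,0],[4.9,-3.1,0,0,0,0,0]]'
python3 -m crank '[[0,0,0,0,0,0,0],[0,0,0,0,0,0,0]]'
python3 go.py 0.610 -0.010 0.151
```

```text
time: 0.72
position: [0.4315, -0.3068, 0.292]
tool_rot: [0.973, 0.232, -0.0, -0.0]
ft_force: [1.1, 0.1, -0.8]
grip_width: 0.0871
grip_force: 0.0
time: 1.35
position: [0.58, -0.0578, 0.2919]
tool_rot: [0.973, 0.232, -0.0, -0.0]
ft_force: [0.9, -0.9, -0.7]
grip_width: 0.0871
grip_force: 0.0
time: 1.6
position: [0.579, -0.0595, 0.2917]
tool_rot: [0.973, 0.233, -0.001, -0.0]
ft_force: [0.3, -0.3, -0.4]
grip_width: 0.0869
grip_force: 0.0
t 1.6 pos [ 0.579  -0.0595  0.2917] shift cm [ 5.0299 -3.0006 14.0652] yaw 0.46978186435128 tilt 0.001622899497391702 q6 0.8072793904310807 F [ 0.3198 -0.3147 -0.3564] 0.08689028329056704 0.0
```

```bash
python3 -m crank '[[5.0,-3.0,0,0,0,0,0],[0,0,5.5,0,0,0,0],[0,0,4.5,0,0,0,0],[0,0,0,0,0,0,0]]'
python3 go.py 0.610 -0.010 0.151
python3 - <<'E'
from h import *
S=cams.camera("scene")[:,:,::-1];T=cams.camera("top")[:,:,::-1]
cv2.imwrite("pics/c2.png",cv2.resize(np.hstack([S[170:350,220:400],T[160:340,260:440]]),None,fx=2.2,fy=2.2))
E
```

```text
time: 2.1
position: [0.6074, -0.0115, 0.1887]
tool_rot: [0.973, 0.231, -0.005, -0.002]
ft_force: [0.3, 0.5, 0.3]
grip_width: 0.0871
grip_force: 0.0
t 2.1 pos [ 0.6074 -0.0115  0.1887] shift cm [0.3253 0.0082 3.769 ] yaw 0.4664864939366906 tilt 0.009871959844631774 q6 0.9021088140703317 F [0.3384 0.5104 0.3325] 0.08710437373938668 0.0
```

View pics/c2.png

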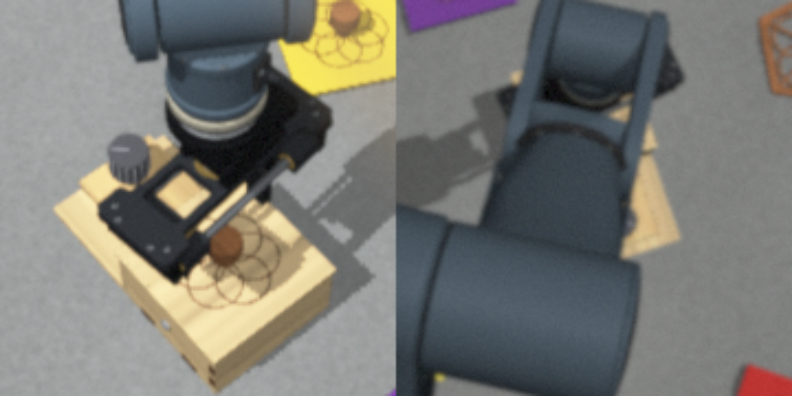

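The scene crop shows the lid knob at about (228,243), below the gripper body and between the fingers. That fits the geometry, so I'm descending and gripping.

```bash
python3 -m crank '[[0.2,0,2.4,0,0,0,0],[0,0,1.3,0,0,0,0],[0,0,0,0,0,0,0]]'
python3 go.py 0.610 -0.010 0.151
python3 -m crank '[[0,0,0,0,0,0,0.5],[0,0,0,0,0,0,0.8],[0,0,0,0,0,0,1],[0,0,0,0,0,0,1],[0,0,0,0,0,0,1]]' 20
python3 go.py 0.610 -0.010 0.151
```

```text
time: 2.58
position: [0.6124, -0.0098, 0.1558]
tool_rot: [0.973, 0.232, 0.0, 0.0]
ft_force: [0.2, 0.0, 0.9]
grip_width: 0.0869
grip_force: 0.0
t 2.58 pos [ 0.6124 -0.0098  0.1558] shift cm [-0.2209 -0.0847  0.4772] yaw 0.4682967776062413 tilt 0.0002080406917914484 q6 0.9043872249704692 F [0.1617 0.0259 0.8717] 0.08693024014395039 0.0
time: 3.2
position: [0.6123, -0.0093, 0.1553]
tool_rot: [0.973, 0.232, 0.0, -0.0]
ft_force: [0.9, -0.0, -0.5]
grip_width: 0.0449
grip_force: 0.0
t 3.2 pos [ 0.6123 -0.0093  0.1553] shift cm [-0.2382 -0.0414  0.4295] yaw 0.46889045348001834 tilt 1.6914787157036517e-05 q6 0.9044436191005916 F [ 0.8746 -0.0164 -0.5343] 0.04490167139938212 0.0
```

Not closed yet. I'll go 4 mm lower while there's still room, then finish closing.

```bash
python3 -m crank '[[-0.2,0,0.4,0,0,0,0.5],[0,0,0,0,0,0,1],[0,0,0,0,0,0,1],[0,0,0,0,0,0,1],[0,0,0,0,0,0,1]]' 20
python3 -m crank '[[0,0,0,0,0,0,1],[0,0,0,0,0,0,1]]'
python3 go.py 0.610 -0.010 0.151
```

```text
time: 3.82
position: [0.6103, -0.0102, 0.151]
tool_rot: [0.973, 0.232, -0.0, -0.0]
ft_force: [-0.5, -0.4, -1.9]
grip_width: 0.0315
grip_force: 20.0
time: 4.08
position: [0.6105, -0.0103, 0.1511]
tool_rot: [0.973, 0.232, -0.0, -0.0]
ft_force: [-1.0, 0.6, -2.5]
grip_width: 0.0312
grip_force: 20.0
t 4.08 pos [ 0.6105 -0.0103  0.1511] shift cm [-0.0313 -0.0452  0.0127] yaw 0.46879182674900033 tilt 0.00018413074713953293 q6 0.9024226286252868 F [-0.9956  0.5909 -2.5386] 0.031168147581848663 20.00022822059691
```

Gripped at the knob's width. I'm lifting.

```bash
python3 -m crank '[[0,0,-1,0,0,0,1],[0,0,-2,0,0,0,1],[0,0,-3,0,0,0,1],[0,0,-3,0,0,0,1],[0,0,0,0,0,0,1]]'
python3 go.py 0.50 -0.25 0.24
```

```text
time: 4.7
position: [0.6123, -0.0105, 0.2444]
tool_rot: [0.973, 0.232, 0.003, 0.002]
ft_force: [0.5, 0.2, -1.5]
grip_width: 0.0314
grip_force: 20.0
t 4.7 pos [ 0.6123 -0.0105  0.2444] shift cm [-20.839   16.2878   0.3967] yaw 0.4689206817862877 tilt 0.0074167803588632685 q6 0.902395900032136 F [ 0.4871  0.1552 -1.5479] 0.031361700690500975 19.999914430081844
```

```bash
python3 -m crank '[[-1.8,1.4,0,0,0,0,1],[-3.8,3.0,0,0,0,0,1],[-3.8,3.0,0,0,0,0,1],[-3.8,3.0,0,0,0,0,1],[-3.8,3.0,0,0,0,0,1]]'
python3 -m crank '[[-2.6,2.0,0,0,0,0,1],[-1.2,0.9,0,0,0,0,1],[0,0,0,0,0,0,1]]'
python3 go.py 0.50 -0.25 0.089
python3 - <<'E'
from h import *
S=cams.camera("scene")[:,:,::-1];T=cams.camera("top")[:,:,::-1]
cv2.imwrite("pics/s3.png",cv2.resize(np.hstack([S[140:400,100:400],T[140:400,290:590]]),None,fx=1.33,fy=1.33))
E
```

```text
time: 5.32
position: [0.5171, -0.2082, 0.2397]
tool_rot: [0.973, 0.232, -0.001, -0.001]
ft_force: [-0.1, -0.7, -2.3]
grip_width: 0.0311
grip_force: 20.0
time: 5.7
position: [0.4977, -0.2501, 0.2404]
tool_rot: [0.973, 0.231, -0.0, -0.001]
ft_force: [0.7, 0.3, -2.4]
grip_width: 0.0312
grip_force: 20.0
t 5.7 pos [ 0.4977 -0.2501  0.2404] shift cm [ 0.2183  0.1204 15.142 ] yaw 0.4665510082023321 tilt 0.001975840301517934 q6 0.43757721104112873 F [ 0.7414  0.3295 -2.3797] 0.031242885850723563 20.000113109126687
```

View pics/s3.png

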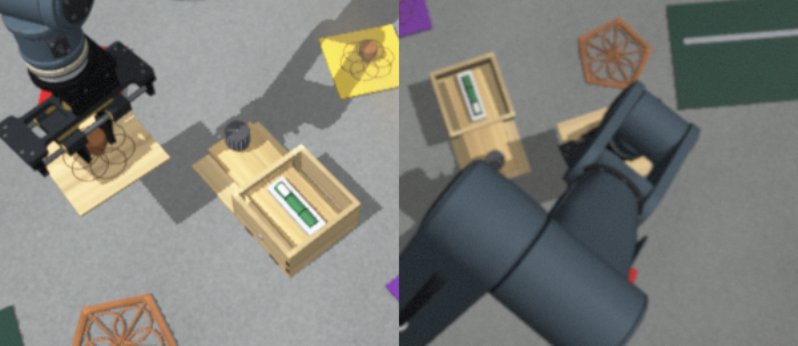

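The lid hangs level in the gripper, and the open box shows the level with the bubble at its screw end. The table under the lid is bare and away from the panel and box. I'm lowering it.

```bash
python3 -m crank '[[0,0,3,0,0,0,1],[0,0,5,0,0,0,1],[0,0,4,0,0,0,1],[0,0,1.5,0,0,0,1],[0,0,0.5,0,0,0,1]]'
python3 -m crank '[[0,0,0.5,0,0,0,1],[0,0,0,0,0,0,1]]'
python3 go.py 0.50 -0.25 0.089
```

```text
time: 6.42
position: [0.4991, -0.2489, 0.1009]
tool_rot: [0.972, 0.233, -0.0, -0.0]
ft_force: [0.5, 0.4, -2.2]
grip_width: 0.0311
grip_force: 20.0
time: 6.68
position: [0.4992, -0.2499, 0.0972]
tool_rot: [0.973, 0.232, 0.001, 0.001]
ft_force: [-1.0, -0.4, -1.8]
grip_width: 0.0311
grip_force: 20.0
t 6.67 pos [ 0.4992 -0.2499  0.0972] shift cm [0.0688 0.0445 0.8165] yaw 0.46897367800177386 tilt 0.0018734637246721263 q6 0.4374720288960438 F [-1.0126 -0.4116 -1.7944] 0.03106590538961312 20.000111125409603
```

```bash
python3 -m crank '[[0,0,0.3,0,0,0,1],[0,0,0.3,0,0,0,1],[0,0,0.1,0,0,0,1],[0,0,0,0,0,0,1]]'
python3 -m crank '[[0,0,0.1,0,0,0,1],[0,0,0,0,0,0,1]]'
python3 go.py 0.50 -0.25 0.089
```

```text
time: 7.18
position: [0.4985, -0.2496, 0.0891]
tool_rot: [0.973, 0.232, -0.0, -0.0]
ft_force: [0.2, -0.0, -1.8]
grip_width: 0.0312
grip_force: 20.0
time: 7.42
position: [0.4986, -0.2497, 0.0889]
tool_rot: [0.973, 0.232, 0.0, 0.0]
ft_force: [-1.0, -0.0, 4.0]
grip_width: 0.0316
grip_force: 20.0
t 7.42 pos [ 0.4986 -0.2497  0.0889] shift cm [ 0.1067  0.0921 -0.0127] yaw 0.4688044236829925 tilt 0.00028971449806665075 q6 0.4374493077188028 F [-1.0212 -0.0116  3.9575] 0.03157400058231941 20.000110119581223
```

Touchdown: the vertical force went from -1.8 to +4 N. I'm opening and rising.

```bash
python3 -m crank '[[0,0,0,0,0,0,0.7],[0,0,0,0,0,0,0.4],[0,0,0,0,0,0,0],[0,0,0,0,0,0,0],[0,0,0,0,0,0,0]]'
python3 -m crank '[[0,0,0,0,0,0,0],[0,0,0,0,0,0,0],[0,0,0,0,0,0,0]]'
python3 -m crank '[[0,0,-1,0,0,0,0],[0,0,-3,0,0,0,0],[0,0,-5,0,0,0,0],[0,0,-4,0,0,0,0],[0,0,0,0,0,0,0]]'
python3 go.py 0.477 -0.0545 0.22
```

```text
time: 8.05
position: [0.4986, -0.2497, 0.0881]
tool_rot: [0.973, 0.232, -0.0, -0.0]
ft_force: [0.0, -0.3, -0.0]
grip_width: 0.0636
grip_force: 0.0
time: 8.43
position: [0.4986, -0.2496, 0.0882]
tool_rot: [0.973, 0.232, -0.0, -0.0]
ft_force: [0.1, 0.3, 0.7]
grip_width: 0.0856
grip_force: 0.0
time: 9.05
position: [0.5002, -0.2508, 0.2223]
tool_rot: [0.973, 0.232, 0.003, 0.003]
ft_force: [0.8, 0.6, 0.0]
grip_width: 0.087
grip_force: 0.0
t 9.05 pos [ 0.5002 -0.2508  0.2223] shift cm [  6.7966 -18.5618   0.11  ] yaw 0.46895478248120886 tilt 0.008811730718992355 q6 0.43743525646872644 F [0.8042 0.6395 0.0481] 0.08704119196423965 0.0
```

```bash
python3 -m crank '[[1.4,-3.7,0,0,0,0,0],[1.4,-3.7,0,0,0,0,0],[1.4,-3.7,0,0,0,0,0],[1.4,-3.7,0,0,0,0,0],[1.2,-3.6,0,0,0,0.148,0]]'
python3 -m crank '[[0,0,0,0,0,0,0],[0,0,0,0,0,0,0]]'
python3 go.py 0.477 -0.0545 0.124
python3 - <<'E'
from h import *
S=cams.camera("scene")[:,:,::-1];T=cams.camera("top")[:,:,::-1]
cv2.imwrite("pics/s4.png",cv2.resize(np.hstack([S[140:400,100:400],T[140:400,290:590]]),None,fx=1.33,fy=1.33))
cv2.imwrite("pics/s4full.png",S)
E
```

```text
time: 9.68
position: [0.4752, -0.0533, 0.2175]
tool_rot: [0.987, 0.158, -0.001, -0.001]
ft_force: [0.8, 0.2, 0.2]
grip_width: 0.0867
grip_force: 0.0
time: 9.93
position: [0.4763, -0.055, 0.2179]
tool_rot: [0.987, 0.16, -0.0, 0.0]
ft_force: [0.5, -0.9, 0.1]
grip_width: 0.0871
grip_force: 0.0
t 9.93 pos [ 0.4763 -0.055   0.2179] shift cm [ 0.0886 -0.024   9.3911] yaw 0.32228801057186957 tilt 0.00030015254789288735 q6 0.9003032682749189 F [ 0.5484 -0.8555  0.0948] 0.08710223187680126 0.0
```

View pics/s4.png

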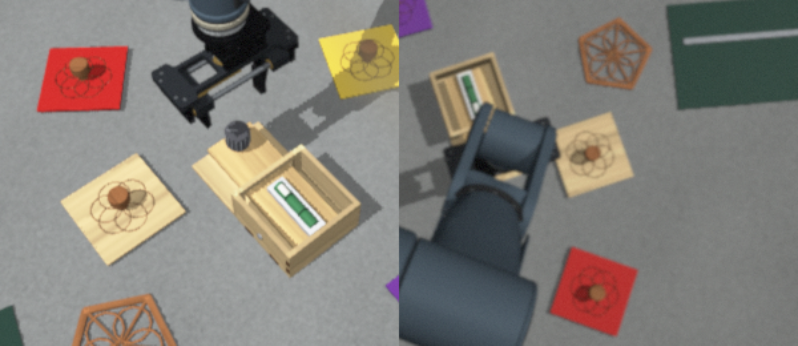

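The lid stands flat and clear on the table. The level and bubble are visible in the scene view at crop (298,205), with the bubble at the screw end. I'm descending onto the screw knob.

```bash
python3 -m crank '[[0,0,3,0,0,0,0.3],[0,0,4,0,0,0,0.3],[0,0,2.0,0,0,0,0.3],[0,0,0.4,0,0,0,0.3],[0,0,0,0,0,0,0.45]]'
python3 go.py 0.477 -0.0545 0.124
python3 -m crank '[[0,0,0,0,0,0,1],[0,0,0,0,0,0,1],[0,0,0,0,0,0,1],[0,0,0,0,0,0,1],[0,0,0,0,0,0,1]]' 30
python3 go.py 0.477 -0.0545 0.124
```

```text
time: 10.65
position: [0.4765, -0.0555, 0.1243]
tool_rot: [0.987, 0.159, 0.0, 0.0]
ft_force: [0.4, 0.5, 0.7]
grip_width: 0.0569
grip_force: 0.0
t 10.65 pos [ 0.4765 -0.0555  0.1243] shift cm [ 0.0758 -0.0799  0.0339] yaw 0.31988056540307686 tilt 0.0004110600681468138 q6 0.9015221750885186 F [0.4108 0.4628 0.7439] 0.056872476381369656 0.0
time: 11.28
position: [0.4764, -0.0548, 0.1246]
tool_rot: [0.987, 0.16, 0.0, 0.0]
ft_force: [-0.1, 0.2, 3.8]
grip_width: 0.0372
grip_force: 30.0
t 11.28 pos [ 0.4764 -0.0548  0.1246] shift cm [ 0.0619 -0.008   0.0593] yaw 0.32072065047407955 tilt 0.0010505402102754945 q6 0.9018476737665928 F [-0.0533  0.1856  3.7534] 0.037206979881107514 30.000206124968827
```

```bash
python3 -m crank '[[0,0,0.3,0,0,0,1],[0,0,0.3,0,0,0,1],[0,0,0.2,0,0,0,1],[0,0,0,0,0,0,1]]'
python3 -m crank '[[0,0,0.1,0,0,0,1],[0,0,0,0,0,0,1]]'
python3 -m crank '[[0,0,0.1,0,0,0,1],[0,0,0,0,0,0,1]]'
```

```text
time: 11.78
position: [0.4752, -0.0552, 0.1161]
tool_rot: [0.987, 0.16, -0.001, 0.0]
ft_force: [-3.2, -3.7, 5.6]
grip_width: 0.0371
grip_force: 30.0
time: 12.02
position: [0.4751, -0.0552, 0.1153]
tool_rot: [0.987, 0.16, -0.001, 0.0]
ft_force: [-3.6, -2.9, 6.0]
grip_width: 0.0371
grip_force: 30.0
time: 12.28
position: [0.475, -0.0552, 0.1149]
tool_rot: [0.987, 0.16, -0.001, 0.0]
ft_force: [-3.9, -3.6, 13.5]
grip_width: 0.0375
grip_force: 30.0
```

Foot contact: the force jumped to 13.5 N. I'll let the bubble settle and look at it.

```bash
python3 -m crank '[[0,0,0,0,0,0,1],[0,0,0,0,0,0,1],[0,0,0,0,0,0,1],[0,0,0,0,0,0,1],[0,0,0,0,0,0,1]]'
python3 -m crank '[[0,0,0,0,0,0,1],[0,0,0,0,0,0,1],[0,0,0,0,0,0,1],[0,0,0,0,0,0,1]]'
cat > bub.py <<'E'
import sys
from h import *
S=cams.camera("scene");c=np.array([.610,-.010,.058]);u=np.array([np.cos(.321),np.sin(.321),0]);v=np.array([-u[1],u[0],0])
a,b,k=proj("scene",c-.05*u-.015*v),proj("scene",c+.05*u-.015*v),proj("scene",c-.05*u+.015*v)
M=cv2.getAffineTransform(np.float32([[0,0],[700,0],[0,210]]),np.float32([a,b,k]))
W=cv2.warpAffine(S,M,(700,210),flags=cv2.INTER_CUBIC|cv2.WARP_INVERSE_MAP)
cv2.imwrite(f"pics/{sys.argv[1]}.png",W[:,:,::-1])
# profile along the level, middle strip: red channel, every 2 mm, -50..50
p=W[85:125,:,0].mean(0);print(*[f"{int(-50+x/7)}:{p[x-7:x+7].mean():.0f}" for x in range(7,700,14)])
E
python3 bub.py b1; python3 go.py 0.477 -0.0545 0.124
```

```text
time: 12.9
position: [0.475, -0.0552, 0.1149]
tool_rot: [0.987, 0.16, -0.001, 0.0]
ft_force: [-4.0, -3.9, 13.2]
grip_width: 0.0375
grip_force: 30.0
time: 13.4
position: [0.475, -0.0552, 0.1149]
tool_rot: [0.987, 0.16, -0.001, 0.0]
ft_force: [-5.2, -3.0, 13.7]
grip_width: 0.0373
grip_force: 30.0
-49:171 -47:208 -45:231 -43:220 -41:155 -39:93 -37:79 -35:78 -33:77 -31:78 -29:77 -27:78 -25:78 -23:79 -21:78 -19:68 -17:54 -15:58 -13:68 -11:76 -9:80 -7:80 -5:80 -3:80 -1:83 1:117 3:198 5:244 7:248 9:248 11:248 13:247 15:247 17:248 19:247 21:233 23:165 25:95 27:81 29:82 31:83 33:83 35:82 37:83 39:78 41:74 43:126 45:212 47:241 49:242
t 13.45 pos [ 0.4751 -0.0552  0.115 ] shift cm [ 0.2056 -0.0065 -0.9049] yaw 0.32200757584527534 tilt 0.0021283593727536403 q6 0.9016269061099196 F [-4.5766 -4.2288 12.6976] 0.03730354207656235 29.999992540106177
```

View pics/b1.png

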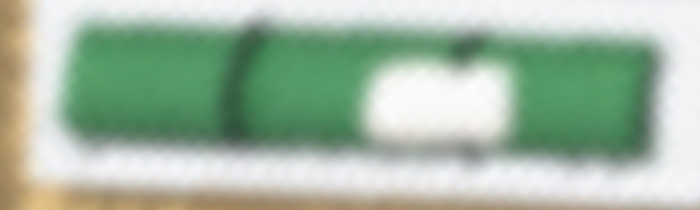

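The rectified view shows the bubble from +2 to +23 mm, with the lines at -16 and +16.5 mm. The bubble is therefore at about +12 mm, which calls for about 0.67 rad clockwise. First a small turn, watching the force.

```bash
python3 -m crank '[[0,0,0,0,0,0.1,1],[0,0,0,0,0,0,1]]' 40
python3 -m crank '[[0,0,-0.03,0,0,0.1,1],[0,0,0,0,0,0,1],[0,0,0,0,0,0,1]]'
```

```text
time: 13.7
position: [0.4751, -0.0551, 0.1152]
tool_rot: [0.994, 0.11, -0.001, 0.0]
ft_force: [-4.5, -2.2, 15.7]
grip_width: 0.0371
grip_force: 40.0
time: 14.08
position: [0.475, -0.0549, 0.1155]
tool_rot: [0.998, 0.06, -0.001, -0.0]
ft_force: [-3.7, -1.9, 15.5]
grip_width: 0.0368
grip_force: 40.0
```

```bash
python3 -m crank '[[0,0,-0.03,0,0,0.1,1],[0,0,-0.03,0,0,0.1,1],[0,0,-0.03,0,0,0.1,1],[0,0,0,0,0,0,1]]'
python3 -m crank '[[0,0,-0.03,0,0,0.1,1],[0,0,-0.02,0,0,0.07,1],[0,0,0,0,0,0,1],[0,0,0,0,0,0,1],[0,0,0,0,0,0,1]]'
python3 -m crank '[[0,0,0,0,0,0,1],[0,0,0,0,0,0,1],[0,0,0,0,0,0,1],[0,0,0,0,0,0,1],[0,0,0,0,0,0,1]]'
python3 -m crank '[[0,0,0,0,0,0,1],[0,0,0,0,0,0,1],[0,0,0,0,0,0,1]]'
python3 bub.py b2; python3 go.py 0.477 -0.0545 0.124
```

```text
time: 14.58
position: [0.4752, -0.0544, 0.1164]
tool_rot: [0.996, -0.09, -0.001, -0.0]
ft_force: [-4.1, 1.0, 16.1]
grip_width: 0.0373
grip_force: 40.0
time: 15.2
position: [0.4753, -0.0542, 0.1169]
tool_rot: [0.985, -0.174, -0.001, -0.0]
ft_force: [-3.3, 1.9, 16.7]
grip_width: 0.0372
grip_force: 40.0
time: 15.82
position: [0.4753, -0.0542, 0.1169]
tool_rot: [0.985, -0.174, -0.001, -0.0]
ft_force: [-2.2, 1.8, 15.5]
grip_width: 0.0368
grip_force: 40.0
time: 16.2
position: [0.4753, -0.0542, 0.1169]
tool_rot: [0.985, -0.174, -0.001, -0.0]
ft_force: [-3.7, 2.6, 16.5]
grip_width: 0.0371
grip_force: 40.0
-49:176 -47:212 -45:232 -43:221 -41:156 -39:96 -37:81 -35:79 -33:78 -31:77 -29:78 -27:78 -25:78 -23:79 -21:79 -19:71 -17:56 -15:56 -13:68 -11:77 -9:94 -7:160 -5:230 -3:248 -1:247 1:247 3:247 5:248 7:247 9:247 11:242 13:198 15:104 17:65 19:75 21:81 23:82 25:83 27:83 29:84 31:84 33:83 35:84 37:84 39:81 41:75 43:104 45:189 47:236 49:242
t 16.25 pos [ 0.4753 -0.0542  0.1169] shift cm [ 0.1703 -0.0298 -0.7069] yaw -0.3496602984919061 tilt 0.0015327165613453477 q6 1.5719099312591926 F [-2.8541  2.2343 16.196 ] 0.03713085084655596 39.99905984848738
```

View pics/b2.png

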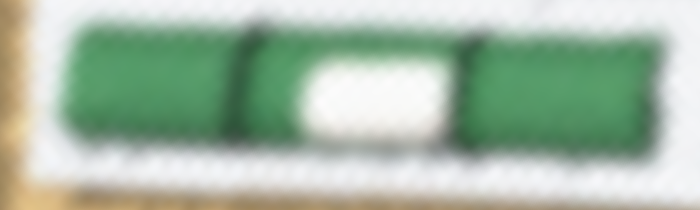

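The bubble now lies between the lines, but about 3 mm towards the rear (-7 to +14 mm). It moved about 13 mm/rad, so I'll turn 0.2 rad more.

```bash
python3 -m crank '[[0,0,-0.03,0,0,0.1,1],[0,0,-0.03,0,0,0.1,1],[0,0,0,0,0,0,1],[0,0,0,0,0,0,1],[0,0,0,0,0,0,1]]'
python3 -m crank '[[0,0,0,0,0,0,1],[0,0,0,0,0,0,1],[0,0,0,0,0,0,1],[0,0,0,0,0,0,1],[0,0,0,0,0,0,1]]'
python3 -m crank '[[0,0,0,0,0,0,1],[0,0,0,0,0,0,1],[0,0,0,0,0,0,1]]'
python3 bub.py b3; python3 go.py 0.477 -0.0545 0.124
```

```text
time: 16.88
position: [0.4755, -0.0539, 0.1175]
tool_rot: [0.962, -0.271, -0.001, -0.0]
ft_force: [-1.9, 3.6, 15.7]
grip_width: 0.0369
grip_force: 40.0
time: 17.5
position: [0.4755, -0.0539, 0.1175]
tool_rot: [0.962, -0.271, -0.001, -0.0]
ft_force: [-2.1, 3.9, 15.4]
grip_width: 0.037
grip_force: 40.0
time: 17.88
position: [0.4755, -0.0539, 0.1175]
tool_rot: [0.962, -0.271, -0.001, -0.0]
ft_force: [-2.8, 4.1, 15.8]
grip_width: 0.0372
grip_force: 40.0
-49:181 -47:212 -45:232 -43:221 -41:157 -39:96 -37:82 -35:79 -33:79 -31:80 -29:79 -27:79 -25:78 -23:79 -21:78 -19:71 -17:56 -15:57 -13:73 -11:124 -9:205 -7:244 -5:248 -3:247 -1:247 1:247 3:247 5:247 7:245 9:220 11:141 13:77 15:58 17:61 19:74 21:81 23:82 25:83 27:83 29:83 31:83 33:81 35:83 37:84 39:83 41:77 43:101 45:186 47:237 49:242
t 17.93 pos [ 0.4755 -0.0539  0.1175] shift cm [ 0.1568 -0.0288 -0.6473] yaw -0.5497468829444693 tilt 0.0014029694710756524 q6 1.7718377872305822 F [-0.8384  3.4421 15.0119] 0.037215503518822426 40.00022040680051
```

View pics/b3.png

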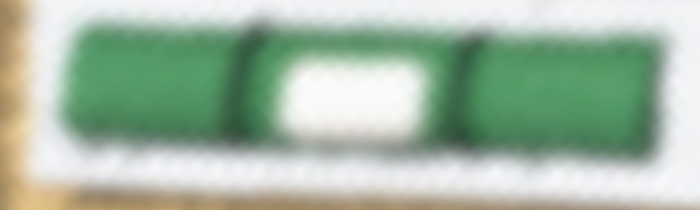

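The bubble spans -10.5 to +11 mm between lines at ±16 mm, so it is centred. The push is steady at 15 N, and the lid is on the table. I'm handing in.

```bash
python3 -c "
from rig import ticket
print(ticket.hand_in())"
```

```text
the job is handed in; nothing more can be done
None
```

I handed the job in at about 18 s, with no verdict returned: the lid is flat on the table beside the box, and the gripper is still on the screw's knob, pressing with about 15 N, with the bubble centred between its lines.

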